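# Rock the topping box lid over to the fig side

### The job

The longer of the two steel topping boxes stands open over its empty half. Press the raised half of its white rocking lid down from above, fully home, so that the empty half is shut and the other half of the lid tips up over the fig, and leave it standing so. Leave the lid of the shorter box as it is.

Things in the scene. Friction and masses are not known exactly. Their poses are not given: they have to be found in the camera images.
- long_box: The longer topping box: steel, 220 mm long (its x), 90 wide, 70 high, dividing wall across its middle, standing fast at any yaw. Origin at the centre of its underside, z up. The fig lies in its +x half; its -x half is empty and open at the start. Its white lid, 4 mm thick and 90 wide, is two flat halves, each 115 mm long, in a shallow V over a pivot across the box, 73 mm above the table.
- long_lid (a joint): Rocking lid of the longer box, rad. 0: the half over the fig lies level (shut), the half over the empty compartment is tipped up 23 degrees, its end about 45 mm higher. 0.40: the other way round. Both ends are hard stops; it starts near 0. The pivot is stiff: the lid stays where it is left and takes about 3 N at the press point to move.
- long_press (a point): Press point on the longer lid's half that is raised at the start: the middle of its round grey thumb pad (32 mm across; there is one on each half), on the top face, 85 mm from the pivot line, 30 mm from the end. Moves with the lid: about 107 mm above the table at joint value 0, 75 mm when that half is fully down, swinging only about 6 mm outward, so a straight push down with closed fingers does it.
- short_lid (a joint): Rocking lid of the shorter box, a bystander of the same make and height, 150 mm long (lid halves 80 mm), standing fast about 0.22 to 0.4 m from the longer one. Same meaning and range, 0 to 0.40 rad. It starts near 0 and shall stay there.

How it is judged:
At the end, for the whole second after the job is handed in: The longer box's lid is rocked over to at least 0.33 of its 0.40 rad (the pressed end within about 6 mm of fully down) and at rest, and the shorter box's lid is still below 0.12 rad (value of joint long_lid above 0.33 rad and velocity of joint long_lid between -0.05 and 0.05 rad/s and value of joint short_lid below 0.12 rad); the robot touches nothing.
It fails at once if the shorter box's lid is rocked (value of joint short_lid above 0.15 rad).
It also fails if it takes over 24 s, if anything falls off the work surface, if the arm or the gripper's body presses on something with over 40 N, if the wrist force passes 120 N, or if a joint passes its speed limit or range.

### The arm

A 6-joint arm with a two-finger parallel gripper is mounted at the origin on a cart in front of the work surface, level with it; the furniture and walls round the work are solid. World frame = base frame: x ahead of the robot, y to its left, z up, the work surface at z = 0. Lengths are in m, angles in rad, forces in N, time in s.
With the tool pointing down it reaches from about 0.325 to 0.9 m from the base axis. Payload 6.1 kg.
Tool frame: the origin (TCP) lies midway between the tips of the shut fingers; the grasp point (between the pads) lies r.grasp_offset behind it (r.grasp_offset is the distance from the TCP to the grasp point, in m); z points along the fingers, y is the direction in which the jaws open and shut (so a half turn about z gives the same grasp; the last joint's range is limited). The gripper opens to 85 mm and grips with 20 to 120 N. Pads are 22 mm wide; open, the fingers measure 114 mm over their backs; the gripper's body (76 mm by 85 mm) begins 54 mm behind the grasp point. The pads swing forward as they close: fully open they stand 13 mm farther back than shut.
Start: joints at [1.039, 0.22, 1.526, -0, 1.395, -0.126], TCP at [0.247, 0.574, 0.231] pointing down, gripper open.
Joint ranges: [-2.98, 2.98], [-0.91, 2.08], [0.09, 2.57], [-1.24, 4.39], [0.2, 2.65], [-2.68, 2.68]. Speed limits (rad/s): [2.57, 2.57, 3.01, 3.14, 3.14, 3.14].

### API

Orientations are given as a 3x3 rotation matrix whose columns are the frame's x, y, z axes.
In Python, from workcell import read_state, eyes, workorder, r gives the robot as it stands.
- The arm moves only by the shell command python3 -m handwheel 'ROWS' [FORCE]. ROWS is JSON, a list of rows, each an object of numbers: "fingers": the opening, from 0 (shut) to 1 (fully open); "x", "y", "z": the shift along the tool's x, y, z in units of 300 mm (1.0 is 300 mm); "turn": the turn about the tool's z in units of 90 degrees (1.0 is 90 degrees). A call has 1 to 20 rows; each row is the pose to reach, as a shift and turn from the pose measured when the call began, along the tool's axes at that moment; what a row does not reach only later rows make up. A row lasts 1/12 s, in which the tool goes at most 41.7 mm and 7.16 degrees, less where a joint would pass 70% of its speed; a pose out of reach is approached as far as the arm can. A call with a number of a shift or a turn outside -1 to 1 is refused whole. A call with a gripper value outside its range is refused whole. The fingers move at their own pace and stop on an object; FORCE is the grip in N (left out, the last holds). Time passes only in rows, so rows that repeat a pose let the fingers close. It gives the time, the measured TCP pose, the force and the opening at its end, in the units of the state.
- read_state(): the state, without advancing time (a new reading comes with each control period).
- eyes.grab_frame(name): name is "scene" or "side" or "wrist"; returns the picture (420x560x3 uint8, blue, green, red); there is no depth.
- eyes.camera_info(name): a dict with "fx", "fy", "cx", "cy" (pixels), "k1" (the pictures are not rectified: a ray, as slopes to the right and down, at radius r is drawn at 1 + k1 r^2 times it, then the intrinsics apply), "position" and "attitude" of the camera in the world. Camera axes: x right, y up, looking along -z (the intrinsics and any distortion apply to the point x, -y, -z); pixel columns grow to the right and rows downward; lengths in m; the calibration is good to about 2 mm. A picture is of the moment at which its call begins: read the wrist's pose just before it. camera_info takes no time and is no camera call; for the wrist camera it gives the pose at the moment of the call.
- workorder.close_job(): hands the job in, once; it reports no verdict.
The state is a dict: "time": time; "joints": joint angles; "qvel": joint speeds; "joint_efforts": joint torques, N m; "tool_pos": TCP position; "orientation": TCP orientation; "ft_force": force on the tool from outside, world axes, zero at the start; "wrist_torque": the same for the moment, N m; "grip_width": opening from 0.0 (shut) to 1.0 (fully open).
Only numpy, scipy, OpenCV 4.12 (cv2) and the standard library are available. Lean on these libraries where they do the work, as an engineer would, in place of code of your own. Each camera call takes 0.05 s, during which the arm holds its last target.

## Working session

There is one attempt and no reset: what is moved stays moved. The work goes in short steps, Python scripts to look and compute and a shell command to move; the robot and the scene stay as the last step left them, time stands still between calls to the robot, and variables do not carry over. Pictures are saved under pics/ and viewed, and the job is handed in when it is done.

```bash
mkdir -p pics
python3 - <<'E'
from workcell import read_state, eyes, workorder, r
import cv2
s=read_state();print(s['time'],s['tool_pos'],s['orientation'],s['grip_width'],r.grasp_offset)
for n in("scene","side"):
    cv2.imwrite(f"pics/{n}0.png",eyes.grab_frame(n)); print(eyes.camera_info(n))
E
```

```text
0.0 [0.24641027 0.57371673 0.23020539] [[-9.18815869e-01  3.94685277e-01 -9.64990455e-04]
 [ 3.94686393e-01  9.18814362e-01 -1.67924095e-03]
 [ 2.23875408e-04 -1.92378184e-03 -9.99998124e-01]] 1.000252758132988 0.0187
{'fx': 476.2397890949226, 'fy': 476.2397890949226, 'cx': 281.92308566615463, 'cy': 207.56449661939916, 'k1': -0.11032180272839441, 'position': array([ 0.07989744, -0.43439524,  0.55425268]), 'attitude': array([[ 0.77606894,  0.3313746 , -0.53657048],
       [-0.63049662,  0.38904198, -0.67165494],
       [-0.01382095,  0.8595564 ,  0.51085396]])}
{'fx': 504.2738585538909, 'fy': 504.2738585538909, 'cx': 280.7275480502511, 'cy': 206.84103624204877, 'k1': -0.17640170060582303, 'position': array([ 0.53505604, -0.60038872,  0.64969281]), 'attitude': array([[ 0.99995484, -0.0030862 ,  0.00898885],
       [ 0.00908731,  0.58743573, -0.8092198 ],
       [-0.00278296,  0.80926493,  0.58743725]])}
```

View pics/scene0.png

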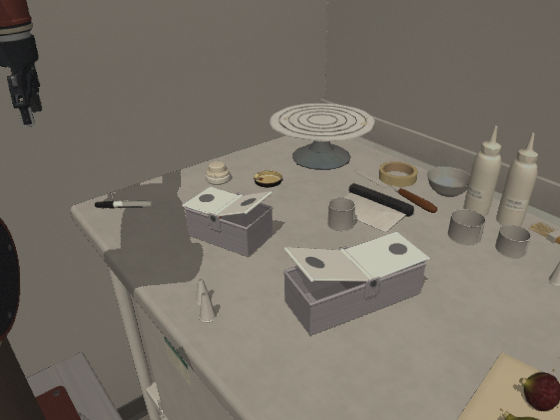

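View pics/side0.png

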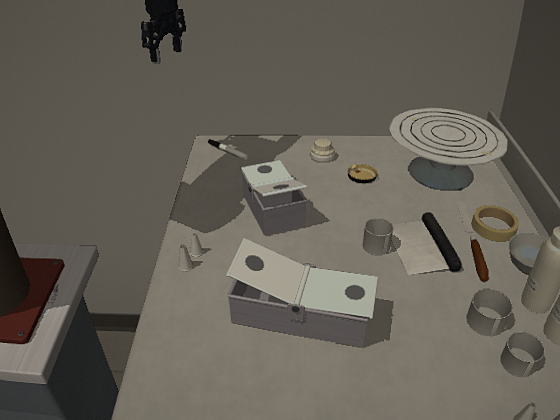

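The long box is in front. Its raised half is on the left, with the pad near scene (315,262) and side (255,263). The level pad is near scene (398,249) and side (355,293). I'll extract the centroids and triangulate.

```bash
cat > h.py <<'E'
import cv2, numpy as np
from workcell import eyes
def ray(n,uv):
    c=eyes.camera_info(n)
    d=np.array([(uv[0]-c['cx'])/c['fx'],(uv[1]-c['cy'])/c['fy']]);p=d.copy()
    for _ in range(20): p=d/(1+c['k1']*(p@p))
    v=np.array(c['attitude'])@np.array([p[0],-p[1],-1]); return np.array(c['position']),v/np.linalg.norm(v)
def tri(a,b):
    (o1,d1),(o2,d2)=a,b
    t=np.linalg.lstsq(np.stack([d1,-d2],1),o2-o1,rcond=None)[0]
    p,q=o1+t[0]*d1,o2+t[1]*d2; return (p+q)/2,np.linalg.norm(p-q)
def pad(img,seed,R=26):
    g=cv2.cvtColor(img,cv2.COLOR_BGR2GRAY); x,y=seed
    loc=g[y-14:y+15,x-20:x+21]; th=(int(g[y,x])+np.percentile(loc,90))/2
    m=(g<th).astype(np.uint8); n,l,st,ce=cv2.connectedComponentsWithStats(m,connectivity=4)
    k=l[y,x]; return ce[k],st[k]
E
python3 - <<'E'
from h import *
S=cv2.imread('pics/scene0.png');D=cv2.imread('pics/side0.png')
P={}
for n,a,b in(("raised",(315,262),(255,263)),("level",(398,249),(355,293))):
    ca,sa=pad(S,a);cb,sb=pad(D,b);print(n,ca,sa,cb,sb)
    P[n],e=tri(ray("scene",ca),ray("side",cb));print(P[n],e)
v=P['raised']-P['level'];print(np.linalg.norm(v[:2]),np.degrees(np.arctan2(v[1],v[0])))
E
```

```text
raised [314.61744966 262.06711409] [305 257  20  11 149] [254.14847162 262.67248908] [245 255  19  16 229]
[ 0.48567667 -0.00482851  0.10621498] 0.0016371773123849346
level [397.48837209 248.50581395] [389 243  18  12 172] [354.47391304 291.94782609] [345 285  20  15 230]
[ 0.64430697 -0.04242581  0.07864243] 0.001687049431134201
0.16302493281348723 166.6662463094625
```

The triangulation holds up: the raised pad is at z=106 mm (107 expected), and the pads are 163 mm apart (about 164 expected). I aim 3 mm outward of the pad, at (0.483,-0.004). The transit is in two halves at z 0.23, which clears the short box, with the fingers closing on the way.

```bash
python3 -m handwheel '[{"x":-0.05,"y":-0.05,"fingers":0},{"x":-0.12,"y":-0.12,"fingers":0},{"x":-0.2,"y":-0.2,"fingers":0},{"x":-0.28,"y":-0.28,"fingers":0},{"x":-0.36,"y":-0.36,"fingers":0},{"x":-0.44,"y":-0.43,"fingers":0},{"x":-0.52,"y":-0.51,"fingers":0},{"x":-0.6,"y":-0.59,"fingers":0},{"x":-0.67,"y":-0.66,"fingers":0},{"x":-0.72,"y":-0.71,"fingers":0},{"x":-0.75,"y":-0.73,"fingers":0},{"x":-0.75,"y":-0.73,"fingers":0},{"x":-0.75,"y":-0.73,"fingers":0}]'
cat > go.py <<'E'
from workcell import read_state
import numpy as np,sys
s=read_state();t=np.array(eval(sys.argv[1]))
print(s['time'],s['tool_pos'],s['ft_force'],s['grip_width'],(np.array(s['orientation']).T@(t-s['tool_pos'])/0.3).round(3))
E
python3 go.py '[0.483,-0.004,0.23]'
```

```text
0.1 [0.24643914 0.57375905 0.23029183] [0.64454104 0.59227797 0.02119332] 1.0002387366890153 [-1.485 -1.458  0.003]invalid input
```

The rows were refused, probably because every key has to be present. I'll send them again in full.

```bash
python3 -m handwheel '[{"x":-0.05,"y":-0.05,"z":0,"turn":0,"fingers":0},{"x":-0.12,"y":-0.12,"z":0,"turn":0,"fingers":0},{"x":-0.2,"y":-0.2,"z":0,"turn":0,"fingers":0},{"x":-0.28,"y":-0.28,"z":0,"turn":0,"fingers":0},{"x":-0.36,"y":-0.36,"z":0,"turn":0,"fingers":0},{"x":-0.44,"y":-0.43,"z":0,"turn":0,"fingers":0},{"x":-0.52,"y":-0.51,"z":0,"turn":0,"fingers":0},{"x":-0.6,"y":-0.59,"z":0,"turn":0,"fingers":0},{"x":-0.67,"y":-0.66,"z":0,"turn":0,"fingers":0},{"x":-0.72,"y":-0.71,"z":0,"turn":0,"fingers":0},{"x":-0.75,"y":-0.73,"z":0,"turn":0,"fingers":0},{"x":-0.75,"y":-0.73,"z":0,"turn":0,"fingers":0},{"x":-0.75,"y":-0.73,"z":0,"turn":0,"fingers":0}]' 40
python3 go.py '[0.483,-0.004,0.23]'
```

```text
time: 1.18
tool_pos: [0.3668, 0.2839, 0.2305]
orientation: [[-0.918, 0.396, -0.001], [0.396, 0.918, -0.001], [0.001, -0.001, -1.0]]
ft_force: [0.0, 0.5, -0.9]
grip_width: 0.001
1.1833 [0.36676452 0.28394303 0.2305452 ] [ 0.03174392  0.46621216 -0.89031508] 0.000526981049852877 [-0.736 -0.728  0.002]
```

```bash
python3 -m handwheel '[{"x":-0.05,"y":-0.05,"z":0,"turn":0,"fingers":0},{"x":-0.12,"y":-0.12,"z":0,"turn":0,"fingers":0},{"x":-0.2,"y":-0.2,"z":0,"turn":0,"fingers":0},{"x":-0.28,"y":-0.28,"z":0,"turn":0,"fingers":0},{"x":-0.36,"y":-0.36,"z":0,"turn":0,"fingers":0},{"x":-0.44,"y":-0.43,"z":0,"turn":0,"fingers":0},{"x":-0.52,"y":-0.51,"z":0.03,"turn":0,"fingers":0},{"x":-0.6,"y":-0.59,"z":0.07,"turn":0,"fingers":0},{"x":-0.67,"y":-0.66,"z":0.11,"turn":0,"fingers":0},{"x":-0.72,"y":-0.71,"z":0.15,"turn":0,"fingers":0},{"x":-0.736,"y":-0.728,"z":0.2,"turn":0,"fingers":0},{"x":-0.736,"y":-0.728,"z":0.23,"turn":0,"fingers":0},{"x":-0.736,"y":-0.728,"z":0.25,"turn":0,"fingers":0},{"x":-0.736,"y":-0.728,"z":0.25,"turn":0,"fingers":0},{"x":-0.736,"y":-0.728,"z":0.25,"turn":0,"fingers":0}]'
python3 go.py '[0.483,-0.004,0.075]'
python3 - <<'E'
from h import *
a=eyes.grab_frame("scene");b=eyes.grab_frame("side")
cv2.imwrite("pics/c1.png",np.hstack([a[180:340,220:460],b[180:360,180:420][:160]]).repeat(1,0))
E
```

```text
time: 2.43
tool_pos: [0.4827, -0.0027, 0.1557]
orientation: [[-0.919, 0.394, -0.002], [0.394, 0.919, -0.001], [0.001, -0.001, -1.0]]
ft_force: [-0.2, 0.3, 0.7]
grip_width: -0.003
2.4333 [ 0.48274426 -0.00271949  0.15567223] [-0.16541524  0.26134976  0.74056529] -0.0028018181073398134 [-0.003 -0.003  0.269]
```

View pics/c1.png

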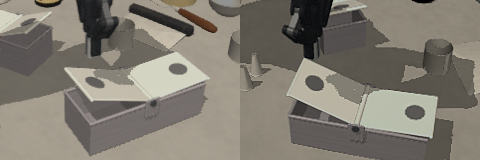

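The shut tip stands straight above the raised pad in both crops (tip at about (95,55), pad at (95,82) in the left one). Now I press down slowly.

```bash
python3 -m handwheel '[{"x":0,"y":0,"z":0.04,"turn":0,"fingers":0},{"x":0,"y":0,"z":0.08,"turn":0,"fingers":0},{"x":0,"y":0,"z":0.11,"turn":0,"fingers":0},{"x":0,"y":0,"z":0.13,"turn":0,"fingers":0},{"x":0,"y":0,"z":0.15,"turn":0,"fingers":0},{"x":0,"y":0,"z":0.165,"turn":0,"fingers":0},{"x":0,"y":0,"z":0.18,"turn":0,"fingers":0},{"x":0,"y":0,"z":0.195,"turn":0,"fingers":0},{"x":0,"y":0,"z":0.21,"turn":0,"fingers":0},{"x":0,"y":0,"z":0.22,"turn":0,"fingers":0},{"x":0,"y":0,"z":0.23,"turn":0,"fingers":0},{"x":0,"y":0,"z":0.24,"turn":0,"fingers":0},{"x":0,"y":0,"z":0.25,"turn":0,"fingers":0},{"x":0,"y":0,"z":0.257,"turn":0,"fingers":0},{"x":0,"y":0,"z":0.263,"turn":0,"fingers":0},{"x":0,"y":0,"z":0.263,"turn":0,"fingers":0}]'
python3 go.py '[0.483,-0.004,0.075]'
```

```text
time: 3.87
tool_pos: [0.4832, -0.0032, 0.0772]
orientation: [[-0.919, 0.395, -0.0], [0.395, 0.919, -0.001], [-0.0, -0.001, -1.0]]
ft_force: [0.1, 0.1, 0.1]
grip_width: 0.001
3.8667 [ 0.48324311 -0.00320817  0.07717743] [0.12761433 0.11220933 0.090448  ] 0.0011661460802724775 [-0.    -0.003  0.007]
```

```bash
python3 -m handwheel '[{"x":0,"y":0,"z":0.004,"turn":0,"fingers":0},{"x":0,"y":0,"z":0.007,"turn":0,"fingers":0},{"x":0,"y":0,"z":0.01,"turn":0,"fingers":0},{"x":0,"y":0,"z":0.01,"turn":0,"fingers":0}]'
python3 - <<'E'
from h import *
a=eyes.grab_frame("scene");b=eyes.grab_frame("side")
cv2.imwrite("pics/c2.png",np.hstack([a[180:340,220:460],b[180:360,180:420][:160]]))
E
```

```text
time: 4.2
tool_pos: [0.4835, -0.0032, 0.0749]
orientation: [[-0.919, 0.394, 0.0], [0.394, 0.919, -0.001], [-0.0, -0.001, -1.0]]
ft_force: [-3.7, 0.0, 8.2]
grip_width: 0.003
```

View pics/c2.png

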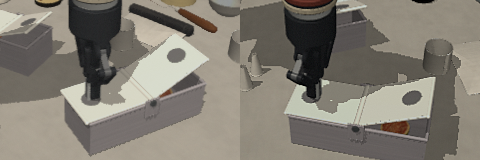

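The pressed half looks level and the fig half is tipped up, with the fig visible. A further 1.5 mm should confirm the hard stop, then I retract.

```bash
python3 -m handwheel '[{"x":0,"y":0,"z":0.003,"turn":0,"fingers":0},{"x":0,"y":0,"z":0.005,"turn":0,"fingers":0},{"x":0,"y":0,"z":0.005,"turn":0,"fingers":0}]'
```

```text
time: 4.55
tool_pos: [0.4836, -0.0032, 0.0748]
orientation: [[-0.919, 0.394, -0.0], [0.394, 0.919, -0.001], [-0.0, -0.001, -1.0]]
ft_force: [-8.0, 0.9, 14.5]
grip_width: 0.0
```

The force went from 8 to 14.5 N with only 0.1 mm of motion, so the lid is on its stop. Retracting.

```bash
python3 -m handwheel '[{"x":0,"y":0,"z":-0.02,"turn":0,"fingers":0},{"x":0,"y":0,"z":-0.06,"turn":0,"fingers":0},{"x":0,"y":0,"z":-0.12,"turn":0,"fingers":0},{"x":0,"y":0,"z":-0.2,"turn":0,"fingers":0},{"x":0,"y":0,"z":-0.28,"turn":0,"fingers":0},{"x":0,"y":0,"z":-0.36,"turn":0,"fingers":0},{"x":0,"y":0,"z":-0.42,"turn":0,"fingers":0},{"x":0,"y":0,"z":-0.45,"turn":0,"fingers":0},{"x":0,"y":0,"z":-0.45,"turn":0,"fingers":0},{"x":0,"y":0,"z":-0.45,"turn":0,"fingers":0}]'
python3 - <<'E'
from h import *
a=eyes.grab_frame("scene");b=eyes.grab_frame("side")
cv2.imwrite("pics/s3.png",a);cv2.imwrite("pics/d3.png",b)
cv2.imwrite("pics/c3.png",np.hstack([a[160:340,180:460],b[150:330,180:420]]))
E
```

```text
time: 5.38
tool_pos: [0.4836, -0.0031, 0.2094]
orientation: [[-0.919, 0.394, 0.0], [0.394, 0.919, -0.001], [-0.001, -0.001, -1.0]]
ft_force: [-0.2, 0.3, -0.8]
grip_width: -0.001
```

View pics/c3.png

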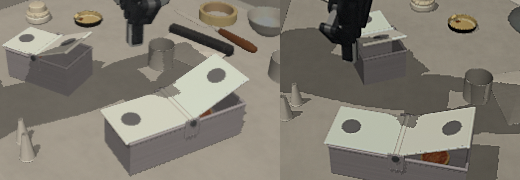

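The pressed half lies level, with its pad at scene (311,279) and side (251,276). The other half is up, and the short box looks unchanged. I'll check the heights.

Run:
```python
from h import *
S=cv2.imread('pics/s3.png');D=cv2.imread('pics/d3.png')
for n,a,b in(("pressed",(311,279),(251,276)),("up",(396,236),(354,278))):
    ca,sa=pad(S,a);cb,sb=pad(D,b);print(n,ca,sa[4],cb,sb[4],*tri(ray("scene",ca),ray("side",cb)))
S0=cv2.imread('pics/scene0.png')
print("short lid diff",cv2.absdiff(S,S0)[188:220,184:272].mean())
```

```text
pressed [310.45971564 278.66824645] 211 [251.01421801 275.78672986] 211 [ 0.47935092 -0.00306587  0.07556224] 0.001697721776796849
up [395.96330275 235.0412844 ] 218 [351.33486239 277.43119266] 218 [ 0.63691553 -0.04085976  0.10884584] 0.0016449382210224277
short lid diff 13.037405303030303
```

Pressed pad at 75.6 mm and raised pad at 108.8 mm, as expected at full travel. Handing in.

```bash
python3 -c "
from workcell import workorder,read_state
print(workorder.close_job());print(read_state()['time'])"
```

```text
the job is handed in; nothing more can be done
None
the job is handed in; nothing more can be done
```

The longer box's lid is rocked fully over: the empty half is shut and the other half stands tipped up over the fig. I handed the job in at about 5.5 s of the 24 s allowed. `close_job()` gave no verdict.

- **What I did:** I found both thumb pads by triangulating the two fixed cameras. I then pressed the raised half straight down with closed fingers and lifted off to z 0.21 m.
- **Hard stop:** at z about 75 mm the upward force rose from 8 to 14.5 N with only 0.1 mm of further motion.
- **Pad heights after lifting off:** the pressed pad measured 75.6 mm (75 expected when fully down). The opposite pad measured 108.8 mm, against about 107 mm for a fully raised half.
- **Short lid:** it looks the same in the pictures and the arm stayed well clear of it. A before/after pixel difference over that lid was not zero (mean 13). I put this down to the arm's moving shadow and did not measure its angle.
- **Refused move:** my first move command was refused because its rows left out some keys. It moved nothing, and I sent it again in full.

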